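Check the beam scale, then hold its guard lid open

ROBOT

A 6-joint arm with a two-finger parallel gripper is mounted at the origin on the work surface. World frame = base frame: x ahead of the robot, y to its left, z up, the work surface at z = 0. Lengths are in m, angles in rad, forces in N, time in s.
With the tool pointing down it reaches from about 0.3 to 1 m from the base axis. Payload 5.1 kg.
Tool frame: the origin (TCP) lies midway between the tips of the shut fingers; the grasp point (between the pads) lies 19 mm behind it; z points along the fingers, y is the line along which they close (so a half turn about z gives the same grasp; the last joint's range is limited). The gripper opens to 95 mm and grips with 3 to 60 N. Pads are 20 mm wide; open, the fingers measure 119 mm over their backs; the gripper's body (75 mm by 180 mm) begins 59 mm behind the grasp point.
Start: joints at [-1.314, 0.124, 1.65, -0, 1.367, -0.083], TCP at [0.217, -0.613, 0.215] pointing down, gripper open.
Joint ranges: [-2.61, 2.61], [-1.02, 2.33], [0.03, 2.71], [-1.35, 4.49], [0.32, 2.68], [-2.91, 2.91]. Speed limits (rad/s): [2.57, 2.57, 3.14, 3.14, 3.14, 3.14].

INTERFACE

Orientations are given as [roll, pitch, yaw] about the fixed x, y, z axes, in that order (R = Rz(yaw) Ry(pitch) Rx(roll)).
In Python, from station import robot, read_camera, camera_info, workorder gives the robot as it stands.
- The arm moves only by the tool apply_moves, never from a script. Its argument "deltas" is a list of rows, each an object with "offset": the shift along the tool's x, y, z scaled (see below), a list of three; "dr": the turn, a rotation vector about the tool's x, y, z scaled (see below), a list of three; "grip": the opening, from 0 (shut) to 1 (fully open). In form: [{"offset": [x, y, z], "dr": [ax, ay, az], "grip": grip}, ...]. A call has 1 to 20 rows; each row shifts and turns the commanded pose from where the row before left it, along the tool's axes as they then stand; what a row does not reach is not made up. The controller multiplies each number of a shift by 30 mm and each number of a turn by 45 degrees. A row lasts 1/10 s, in which the tool goes at most 50 mm and 8.59 degrees, less where a joint would pass 70% of its speed; a pose out of reach is approached as far as the arm can. A call with a number of a shift or a turn outside -1 to 1 is refused whole. A call with a gripper value outside its range is refused whole. The fingers move at their own pace and stop on an object; "squeeze" is the grip in N (left out, the last holds). Time passes only in rows, so rows that do not move let the fingers close. It gives the time, the measured TCP pose, the force, the opening and the grip force at its end, in the units of the state.
- robot.observe(): the state, without advancing time (a new reading comes with each control period).
- read_camera(name): name is "scene" or "top" or "wrist"; returns the picture (420x560x3 uint8, red, green, blue); there is no depth.
- camera_info(name): a dict with "intrinsics" (3x3 intrinsics, pixels), "origin" and "attitude" of the camera in the world. Camera axes: x right, y down, z forward; pixel columns grow to the right and rows downward; lengths in m; the calibration is good to about 2 mm. A picture is of the moment at which its call begins: read the wrist's pose just before it. camera_info takes no time and is no camera call; for the wrist camera it gives the pose at the moment of the call.
- workorder.job_done(): hands the job in; it is judged then, once.
The state is a dict: "time_s": time; "q": joint angles; "dq": joint speeds; "joint_efforts": joint torques, N m; "tcp_pos": TCP position; "eef_rot": TCP orientation; "contact_force": force on the tool from outside, world axes, zero at the start; "torque": the same for the moment, N m; "opening": finger opening in m; "finger_force": force on a finger pad.
Only numpy, scipy, OpenCV 4.12 (cv2) and the standard library are available. Lean on these libraries where they do the work, as an engineer would, in place of code of your own. Each camera call takes 0.05 s, during which the arm holds its last target. There are 200 camera calls.

TASK

Check the batch on the beam scale: swing the arrest lever right over so the beam is freed and tips to rest pan side down, then swing it fully back to arrest the beam again. Then open the pan guard: before touching its catch, pull up on the lid's bar to learn if the lid is caught; if it is, slide the catch fully to the back to release it, and lift again. Finish while still holding the lid up in the gripper, at least 35 degrees open, with the beam arrested and the other things on the table left alone.

Things in the scene. Friction and masses are not known exactly. Their poses are not given: they have to be found in the camera images.
- scale: Green cast beam scale, fixed. Origin: underside of base; x from its front (facing the robot) to its back, y left, z up. Base 160 (x) x 460 (y -260..200) x 40 mm. Guard box with grey lid: 120 x 140 mm, centre y -110, 128 mm high. Right of it a catch housing: x -80..40, y -245..-189, top at 100 mm. Left of it the beam, bracket 106 mm high. Arrest lever at the left end, y 165.
- arrest (a joint): Arrest lever angle, rad: 0 (up to 0.05 at the start) leaning to the front = beam arrested (held level); 1.0 = end stop, leaning to the back = beam free. The beam is fully free above 0.6. It turns about an axis along the scale's y through point arrest_shaft, stays where it is left, and takes about 1.5 N at the ball to turn.
- arrest_shaft (a point): Point on the arrest lever's axis, straight below the ball's plane of swing, 70 mm above the table; fixed to the scale.
- arrest_ball (a point): Centre of the black ball (28 mm diameter) at the end of the arrest lever, 100 mm from the axis; 158 mm above the table at both ends of its swing, 170 mm at mid swing. The rod below it is 10 mm thick.
- beam (a joint): Beam tilt, rad: 0 level (arrested), grows as the pan side goes down, 0.12 at its stop. Pan heavy: it tips by itself when freed and is lifted level by the arrest lever.
- beam_end (a point): Outer end of the beam's counterweight, at the left of the scale, 90 mm above the table when level; rises 11 mm when the beam tips.
- guard (a joint): Guard lid angle, rad: 0 shut, grows as the front edge lifts, stop 1.2. Hinge along the scale's y through point guard_hinge. About 2 N at the bar lifts it (lid 0.3-0.5 kg); it falls shut if let go. Caught by the hidden bolt, it lifts to only about 0.05 rad (9 mm at the bar) and stops hard; past 0.1 rad it is free. Nothing outside shows if it is caught: either may be the case.
- guard_hinge (a point): Middle of the lid's hinge axis, at the back edge of the lid, 124 mm above the table; fixed to the scale.
- guard_bar (a point): Middle of the lid's round steel bar: 12 mm diameter, along the scale's y, 84 mm clear between its two arms, 45 mm in front of the guard box, 165 mm from the hinge axis, level with it (124 mm above the table) when shut. Pinch it from above, fingers closing along the scale's x; it can turn in the fingers as the lid swings.
- catch (a joint): Catch slide, m: 0 at the front (start, whether caught or not), 0.034 at its stop at the back. Slides along the scale's +x, takes about 3 N, stays where it is put. Sliding it past 0.025 draws the hidden bolt back, if the lid is not pulled up meanwhile.
- catch_thumb (a point): Middle of the top of the catch's upright thumb piece: a dark block 14 (x) x 26 (y) x 30 mm tall standing on the catch housing's top (which is 100 mm above the table); its top is 131 mm above the table. Push its front face towards the back.
- weight: Bystander. Small brass knob weight, 26 mm across, 36 mm tall, standing on the scale's base between lever and guard box; leave it. Origin: its underside's centre.
- weight_b: Bystander. Smaller brass knob weight, 20 mm across, 27 mm tall, on the scale's base beside the other; leave it. Origin: its underside's centre.
- tool_tin: Bystander. Red tin 76 mm across, 100 mm tall, full of hand tools (to 165 mm). Origin: its underside's centre.
- spools: Bystander. Stack of dark steel discs, 80 mm across, 70 mm tall. Origin: its underside's centre.
- oil_bottle: Bystander. White bottle 56 mm across, 150 mm tall. Origin: its underside's centre.
- mug: Bystander. White mug 80 mm across, 90 mm tall. Origin: its underside's centre.

How it is judged:
By the outcome, as a careful person would: the job done as asked, in the order asked, and still so for the second after the job is handed in, while the arm keeps its last pose, push and grip.
It also fails if it takes over 64 s, if anything falls off the work surface, if the arm or the gripper's body presses on something with over 40 N, if the wrist force passes 120 N, or if a joint passes its speed limit or range.

## Working session

There is one attempt and no reset: what is moved stays moved. The work goes in short steps, Python scripts to look and compute and a tool call to move; the robot and the scene stay as the last step left them, time stands still between calls to the robot, and variables do not carry over. Pictures are saved under pics/ and viewed, at most 10 in all, crops included, and the job is handed in when it is done.

Besides the shell and the picture viewer there is one more tool, called in YAML: its name, and indented under it one key for each argument. apply_moves: Moves the arm, as the interface text tells. Its arguments: {"type":"object","properties":{"deltas":{"type":"array","items":{"type":"object","properties":{"offset":{"type":"array","items":{"type":"number","minimum":-1,"maximum":1}},"dr":{"type":"array","items":{"type":"number","minimum":-1,"maximum":1}},"grip":{"type":"number"}}}},"squeeze":{"type":"number"}},"required":["deltas"]}

```bash
ls; mkdir -p pics; python3 - <<'E'
from station import robot, read_camera, camera_info
import cv2
s=robot.observe(); print(s['time_s'],s['tcp_pos'],s['eef_rot'],s['opening'],s['contact_force'])
for n in("scene","top"):
    i=camera_info(n); print(n,i)
    cv2.imwrite(f"pics/{n}1.png",read_camera(n)[:,:,::-1])
E
```

```text
pics
0.0 [ 0.21646412 -0.61221797  0.21337626] [-3.13951992e+00 -1.41341317e-04  3.39854200e-01] 0.0952822750004695 [-0.7420393  -0.03362027 -0.03622313]
scene {'intrinsics': array([[493.46265519,   0.        , 283.38644548],
       [  0.        , 493.46265519, 216.09146222],
       [  0.        ,   0.        ,   1.        ]]), 'origin': array([1.14559269, 0.23441854, 1.02960288]), 'attitude': array([-2.49222811,  0.01309267,  1.93550068])}
top {'intrinsics': array([[514.66363476,   0.        , 278.63835181],
       [  0.        , 514.66363476, 206.14645576],
       [  0.        ,   0.        ,   1.        ]]), 'origin': array([ 0.32404767, -0.00538485,  1.63893147]), 'attitude': array([-3.01677781, -0.01248401, -1.56904109])}
```

View pics/scene1.png

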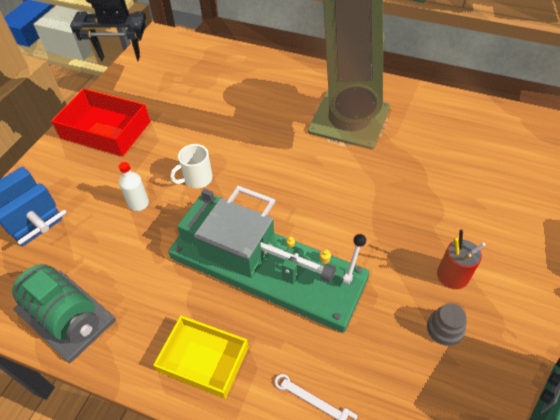

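View pics/top1.png

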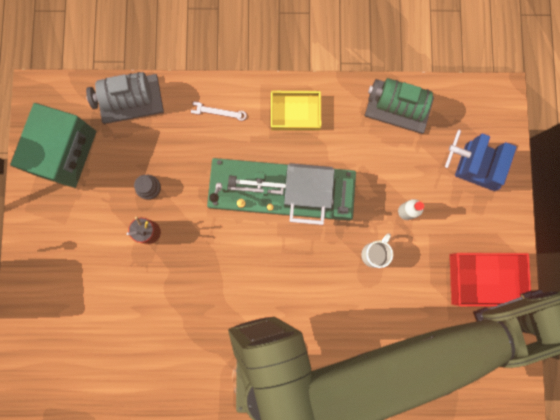

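```bash
python3 - <<'E'
import cv2
a=cv2.imread("pics/scene1.png")[180:330,168:378]; b=cv2.imread("pics/top1.png")[150:235,202:362]
cv2.imwrite("pics/sc.png",cv2.resize(a,None,fx=3.8,fy=3.8,interpolation=2)); cv2.imwrite("pics/tc.png",cv2.resize(b,None,fx=5,fy=5,interpolation=2))
E
```

```text
(no output)
```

View pics/sc.png

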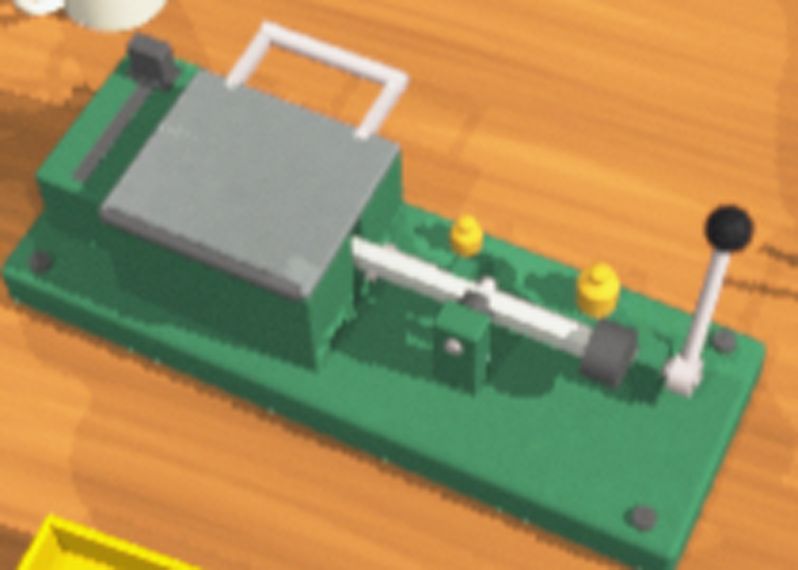

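View pics/tc.png

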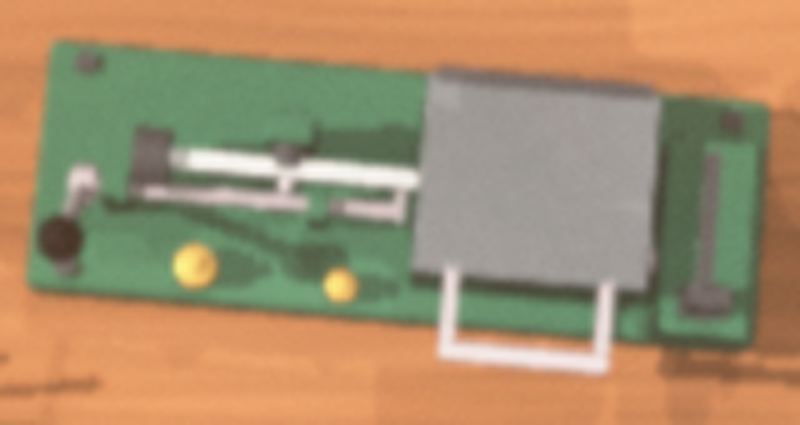

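```bash
cat >h.py <<'E'
import numpy as np
from scipy.spatial.transform import Rotation as R
from scipy.optimize import least_squares
from station import camera_info
def ray(i,px):
    K=i["intrinsics"]; d=R.from_euler('xyz',i["attitude"]).as_matrix()@np.linalg.inv(K)@[px[0],px[1],1]
    return np.array(i["origin"]),d/np.linalg.norm(d)
def tri(rays):
    A=sum(np.eye(3)-np.outer(d,d) for o,d in rays); b=sum((np.eye(3)-np.outer(d,d))@o for o,d in rays)
    p=np.linalg.solve(A,b); return p,[round(1e3*np.linalg.norm((np.eye(3)-np.outer(d,d))@(p-o)),1) for o,d in rays]
def proj(i,P):
    c=R.from_euler('xyz',i["attitude"]).as_matrix().T@(np.asarray(P)-i["origin"]); u=i["intrinsics"]@c; return u[:2]/u[2]
E
python3 - <<'E'
from h import *
S=camera_info("scene");T=camera_info("top")
s=lambda x,y:np.array([168+(x+.5)/3.8-.5,180+(y+.5)/3.8-.5]); t=lambda x,y:np.array([202+(x+.5)/5-.5,150+(y+.5)/5-.5])
D=dict(ball=((729,229),(60,240)),barR=((267,33),(602,366)),barL=((403,79),(443,354)),thumb=((152,46),(706,298)),lidBL=((302,293),(432,72)),lidBR=((103,208),(660,95)),shaft=((684,375),(83,182)),cw=((627,355),(135,155)),frontL=((765,348),(30,290)))
for k,(a,b) in D.items():
    p,e=tri([ray(S,s(*a)),ray(T,t(*b))]); print(k,p.round(4),e)
# fit base top corners from the top view at z=.04
C=[(57,43),(770,104),(30,290),(748,348)];M=[(.08,.2),(.08,-.26),(-.08,.2),(-.08,-.26)]
W=[]
for c in C:
    o,d=ray(T,t(*c)); W.append((o+d*(.04-o[2])/d[2])[:2])
W=np.array(W)
f=lambda p:((R.from_euler('z',p[2]).as_matrix()[:2,:2]@np.array(M).T).T+p[:2]-W).ravel()
r=least_squares(f,[.5,0,0]);print(r.x,r.fun.round(4))
x0,y0,w=r.x;c,sn=np.cos(w),np.sin(w)
for k,(a,b) in D.items():
    p,_=tri([ray(S,s(*a)),ray(T,t(*b))]); q=p[:2]-[x0,y0]; print(k,(c*q[0]+sn*q[1]).round(4),(-sn*q[0]+c*q[1]).round(4),p[2].round(4))
E
```

```text
ball [0.5345 0.164  0.1584] [np.float64(1.2), np.float64(1.2)]
barR [ 0.4656 -0.1539  0.1227] [np.float64(1.5), np.float64(1.5)]
barL [ 0.472  -0.059   0.1244] [np.float64(0.9), np.float64(0.9)]
thumb [ 0.5055 -0.2148  0.1293] [np.float64(1.1), np.float64(1.1)]
lidBL [ 0.641  -0.053   0.1296] [np.float64(1.5), np.float64(1.5)]
lidBR [ 0.6274 -0.1882  0.1284] [np.float64(0.2), np.float64(0.2)]
shaft [0.5829 0.1603 0.072 ] [np.float64(1.4), np.float64(1.4)]
cw [0.5956 0.1272 0.0955] [np.float64(0.7), np.float64(0.7)]
frontL [0.5211 0.1977 0.0275] [np.float64(0.9), np.float64(0.9)]
[ 0.58249491 -0.00521424 -0.08207929] [ 0.0017  0.0046  0.0014 -0.0025 -0.0002  0.0037 -0.0029 -0.0058]
ball -0.0617 0.1647 0.1584
barR -0.1043 -0.1577 0.1227
barL -0.1057 -0.0627 0.1244
thumb -0.0595 -0.2152 0.1293
lidBL 0.0622 -0.0429 0.1296
lidBR 0.0597 -0.1787 0.1284
shaft -0.0132 0.165 0.072
cw 0.0022 0.133 0.0955
frontL -0.0778 0.1972 0.0275
```

The views show the arrest ball at about scene px (360,240), the bar at (256,195) and the thumb at (208,192). All three triangulate to within 2 mm of the stated heights, and the scale's yaw is about -0.082. Next I move above the ball with the fingers closing along the scale's x.

apply_moves:
  deltas:
    - {"offset":[0,0,-0.3],"dr":[0,0,-0.183],"grip":0.46}
    - {"offset":[0,0,-0.3],"dr":[0,0,-0.183],"grip":0.46}
    - {"offset":[0,0,-0.3],"dr":[0,0,-0.183],"grip":0.46}
    - {"offset":[0,0,-0.3],"dr":[0,0,-0.183],"grip":0.46}
    - {"offset":[0,0,-0.3],"dr":[0,0,-0.183],"grip":0.46}
    - {"offset":[0,0,-0.3],"dr":[0,0,-0.183],"grip":0.46}
    - {"offset":[0,0,-0.3],"dr":[0,0,-0.183],"grip":0.46}
    - {"offset":[0,0,-0.3],"dr":[0,0,-0.183],"grip":0.46}
    - {"offset":[0.5,0.15,0],"grip":0.46}
    - {"offset":[1,0.313,0],"grip":0.46}
    - {"offset":[1,0.313,0],"grip":0.46}
    - {"offset":[1,0.313,0],"grip":0.46}
    - {"offset":[1,0.313,0],"grip":0.46}
    - {"offset":[1,0.313,0],"grip":0.46}
    - {"offset":[1,0.313,0],"grip":0.46}
    - {"offset":[1,0.313,0],"grip":0.46}
    - {"offset":[1,0.313,0],"grip":0.46}
    - {"offset":[1,0.313,0],"grip":0.46}
    - {"offset":[1,0.313,0],"grip":0.46}
    - {"offset":[1,0.313,0],"grip":0.46}

```text
invalid input
```

apply_moves:
  deltas:
    - {"offset":[1,0.313,0],"grip":0.46}
    - {"offset":[1,0.313,0],"grip":0.46}
    - {"offset":[1,0.313,0],"grip":0.46}
    - {"offset":[1,0.313,0],"grip":0.46}
    - {"offset":[1,0.313,0],"grip":0.46}
    - {"offset":[1,0.313,0],"grip":0.46}
    - {"offset":[1,0.313,0],"grip":0.46}
    - {"offset":[1,0.313,0],"grip":0.46}
    - {"offset":[1,0.313,0],"grip":0.46}
    - {"offset":[1,0.313,0],"grip":0.46}
    - {"offset":[1,0.313,0],"grip":0.46}
    - {"offset":[1,0.313,0],"grip":0.46}
    - {"offset":[1,0.313,0],"grip":0.46}
    - {"offset":[1,0.313,0],"grip":0.46}
    - {"offset":[0.5,0.15,0],"grip":0.46}
    - {"offset":[0,0,0],"grip":0.46}
    - {"offset":[0,0,0],"grip":0.46}

```text
invalid input
```

```bash
cat >>h.py <<'E'
X0,Y0,W=.5825,-.0052,-.0821
def st(tgt=None):
    from station import robot
    s=robot.observe(); p=np.array(s['tcp_pos']); M=R.from_euler('xyz',s['eef_rot']).as_matrix()
    l=R.from_euler('z',-W).apply(p-[X0,Y0,0])
    print('t',round(s['time_s'],2),'tcp',p.round(4),'scale',l.round(4),'rot',np.round(s['eef_rot'],3),'F',np.round(s['contact_force'],1),'open',round(s['opening'],4),'ff',np.round(s['finger_force'],1))
    if tgt is not None: print('units',(M.T@(np.array(tgt)-p)/.03).round(2))
E
python3 - <<'E'
from h import *
from station import read_camera
import cv2
st([.5345,.164,.148])
i=camera_info("wrist"); im=read_camera("wrist"); cv2.imwrite("pics/w1.png",im[:,:,::-1])
np.save("w1.npy",i,allow_pickle=True); print(proj(i,[.5345,.164,.158]))
E
```

```text
t 0.1 tcp [ 0.2165 -0.6123  0.2135] scale [-0.315  -0.6351  0.2135] rot [-3.14 -0.    0.34] F [ 0.   1.1 -0.3] open 0.0954 ff 0.0
units [ 18.62 -20.86   2.23]
[-2381.40719735 -2016.81628351]
```

View pics/w1.png

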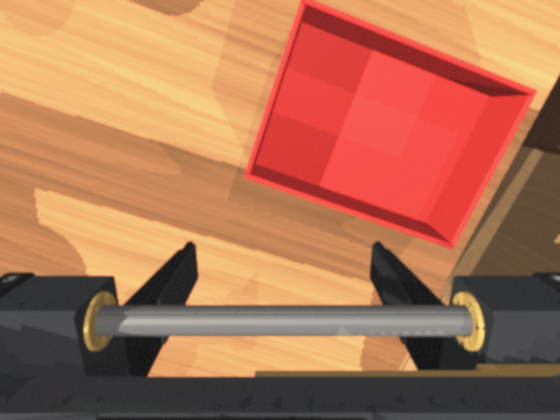

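The calls were refused, and nothing moved: the wrist view only shows the red bin. Rows probably need every key, so I'm adding "dr" to all of them.

apply_moves:
  deltas:
    - {"offset":[0,0,-0.3],"dr":[0,0,-0.183],"grip":0.46}
    - {"offset":[0,0,-0.3],"dr":[0,0,-0.183],"grip":0.46}
    - {"offset":[0,0,-0.3],"dr":[0,0,-0.183],"grip":0.46}
    - {"offset":[0,0,-0.3],"dr":[0,0,-0.183],"grip":0.46}
    - {"offset":[0,0,-0.3],"dr":[0,0,-0.183],"grip":0.46}
    - {"offset":[0,0,-0.3],"dr":[0,0,-0.183],"grip":0.46}
    - {"offset":[0,0,-0.3],"dr":[0,0,-0.183],"grip":0.46}
    - {"offset":[0,0,-0.3],"dr":[0,0,-0.183],"grip":0.46}
    - {"offset":[0.5,0.15,0],"dr":[0,0,0],"grip":0.46}
    - {"offset":[1,0.313,0],"dr":[0,0,0],"grip":0.46}
    - {"offset":[1,0.313,0],"dr":[0,0,0],"grip":0.46}
    - {"offset":[1,0.313,0],"dr":[0,0,0],"grip":0.46}
    - {"offset":[1,0.313,0],"dr":[0,0,0],"grip":0.46}
    - {"offset":[1,0.313,0],"dr":[0,0,0],"grip":0.46}
    - {"offset":[1,0.313,0],"dr":[0,0,0],"grip":0.46}
    - {"offset":[1,0.313,0],"dr":[0,0,0],"grip":0.46}
    - {"offset":[1,0.313,0],"dr":[0,0,0],"grip":0.46}
    - {"offset":[1,0.313,0],"dr":[0,0,0],"grip":0.46}
    - {"offset":[1,0.313,0],"dr":[0,0,0],"grip":0.46}
    - {"offset":[1,0.313,0],"dr":[0,0,0],"grip":0.46}

```text
time_s: 2.15
tcp_pos: [0.3519, -0.2754, 0.2856]
eef_rot: [-3.141, -0.001, 1.486]
contact_force: [0.4, -0.4, -0.3]
opening: 0.0442
finger_force: 0.0
```

apply_moves:
  deltas:
    - {"offset":[1,0.313,0],"dr":[0,0,0],"grip":0.46}
    - {"offset":[1,0.313,0],"dr":[0,0,0],"grip":0.46}
    - {"offset":[1,0.313,0],"dr":[0,0,0],"grip":0.46}
    - {"offset":[1,0.313,0],"dr":[0,0,0],"grip":0.46}
    - {"offset":[1,0.313,0],"dr":[0,0,0],"grip":0.46}
    - {"offset":[1,0.313,0],"dr":[0,0,0],"grip":0.46}
    - {"offset":[1,0.313,0],"dr":[0,0,0],"grip":0.46}
    - {"offset":[1,0.313,0],"dr":[0,0,0],"grip":0.46}
    - {"offset":[1,0.313,0],"dr":[0,0,0],"grip":0.46}
    - {"offset":[1,0.313,0],"dr":[0,0,0],"grip":0.46}
    - {"offset":[1,0.313,0],"dr":[0,0,0],"grip":0.46}
    - {"offset":[1,0.313,0],"dr":[0,0,0],"grip":0.46}
    - {"offset":[1,0.313,0],"dr":[0,0,0],"grip":0.46}
    - {"offset":[1,0.313,0],"dr":[0,0,0],"grip":0.46}
    - {"offset":[0.5,0.15,0],"dr":[0,0,0],"grip":0.46}
    - {"offset":[0,0,0],"dr":[0,0,0],"grip":0.46}
    - {"offset":[0,0,0],"dr":[0,0,0],"grip":0.46}

```text
time_s: 3.85
tcp_pos: [0.5222, 0.1445, 0.2862]
eef_rot: [-3.141, 0.001, 1.489]
contact_force: [-0.1, -0.8, 0.0]
opening: 0.0437
finger_force: 0.0
```

```bash
python3 - <<'E'
from h import *
from station import read_camera
import cv2
st([.5345,.164,.148])
i=camera_info("wrist"); im=read_camera("wrist"); cv2.imwrite("pics/w2.png",im[:,:,::-1])
print(proj(i,[.5345,.164,.158]))
E
```

```text
t 3.85 tcp [0.5222 0.1445 0.2862] scale [-0.0724  0.1442  0.2862] rot [-3.141e+00  1.000e-03  1.489e+00] F [-0.1 -0.8  0. ] open 0.0437 ff 0.0
units [0.69 0.36 4.61]
[296.85121308 176.3450494 ]
```

View pics/w2.png

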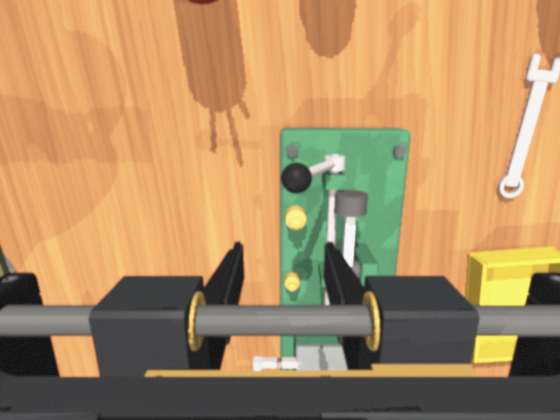

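The wrist view shows the ball at (296,178), against a predicted (297,176), so the estimate holds. I descend astride the ball.

apply_moves:
  deltas:
    - {"offset":[0.35,0.18,0.5],"dr":[0,0,0],"grip":0.46}
    - {"offset":[0.34,0.18,0.5],"dr":[0,0,0],"grip":0.46}
    - {"offset":[0,0,0.6],"dr":[0,0,0],"grip":0.46}
    - {"offset":[0,0,0.6],"dr":[0,0,0],"grip":0.46}
    - {"offset":[0,0,0.6],"dr":[0,0,0],"grip":0.46}
    - {"offset":[0,0,0.6],"dr":[0,0,0],"grip":0.46}
    - {"offset":[0,0,0.6],"dr":[0,0,0],"grip":0.46}
    - {"offset":[0,0,0.6],"dr":[0,0,0],"grip":0.46}
    - {"offset":[0,0,0],"dr":[0,0,0],"grip":0.46}
    - {"offset":[0,0,0],"dr":[0,0,0],"grip":0.46}

```text
time_s: 4.9
tcp_pos: [0.5347, 0.1645, 0.1474]
eef_rot: [-3.139, 0.001, 1.489]
contact_force: [-0.5, 0.2, 0.5]
opening: 0.0437
finger_force: 0.0
```

apply_moves:
  deltas:
    - {"offset":[0,0.2,0],"dr":[0,0,0],"grip":0.46}
    - {"offset":[0,0.2,-0.05],"dr":[0,0,0],"grip":0.46}
    - {"offset":[0,0.2,-0.05],"dr":[0,0,0],"grip":0.46}
    - {"offset":[0,0.2,-0.05],"dr":[0,0,0],"grip":0.46}
    - {"offset":[0,0.2,-0.05],"dr":[0,0,0],"grip":0.46}
    - {"offset":[0,0.2,-0.05],"dr":[0,0,0],"grip":0.46}
    - {"offset":[0,0.2,-0.05],"dr":[0,0,0],"grip":0.46}
    - {"offset":[0,0.2,-0.05],"dr":[0,0,0],"grip":0.46}
    - {"offset":[0,0.2,-0.05],"dr":[0,0,0],"grip":0.46}
    - {"offset":[0,0.2,0.05],"dr":[0,0,0],"grip":0.46}
    - {"offset":[0,0.2,0.05],"dr":[0,0,0],"grip":0.46}
    - {"offset":[0,0.2,0.05],"dr":[0,0,0],"grip":0.46}
    - {"offset":[0,0.2,0.05],"dr":[0,0,0],"grip":0.46}
    - {"offset":[0,0.2,0.05],"dr":[0,0,0],"grip":0.46}
    - {"offset":[0,0.2,0.05],"dr":[0,0,0],"grip":0.46}
    - {"offset":[0,0.2,0.05],"dr":[0,0,0],"grip":0.46}
    - {"offset":[0,0.1,0.05],"dr":[0,0,0],"grip":0.46}
    - {"offset":[0,0,0],"dr":[0,0,0],"grip":0.46}

```text
time_s: 6.7
tcp_pos: [0.6344, 0.1564, 0.1482]
eef_rot: [3.141, 0.0, 1.489]
contact_force: [-0.3, 0.1, 0.6]
opening: 0.0438
finger_force: 0.0
```

apply_moves:
  deltas:
    - {"offset":[0,0.1,0],"dr":[0,0,0],"grip":0.46}
    - {"offset":[0,0.1,0],"dr":[0,0,0],"grip":0.46}
    - {"offset":[0,0.1,0],"dr":[0,0,0],"grip":0.46}
    - {"offset":[0,0,0],"dr":[0,0,0],"grip":0.46}

```text
time_s: 7.1
tcp_pos: [0.6376, 0.1563, 0.1477]
eef_rot: [-3.127, 0.001, 1.49]
contact_force: [-16.8, 0.2, 7.3]
opening: 0.0441
finger_force: 8.5
```

The lever is at the end stop, with 17 N resisting. I back off slightly and check that the beam tipped.

apply_moves:
  deltas:
    - {"offset":[0,-0.3,0],"dr":[0,0,0],"grip":0.46}
    - {"offset":[0,0,0],"dr":[0,0,0],"grip":0.46}
    - {"offset":[0,0,0],"dr":[0,0,0],"grip":0.46}
    - {"offset":[0,0,0],"dr":[0,0,0],"grip":0.46}
    - {"offset":[0,0,0],"dr":[0,0,0],"grip":0.46}

```text
time_s: 7.6
tcp_pos: [0.6344, 0.1565, 0.1489]
eef_rot: [3.141, -0.0, 1.49]
contact_force: [0.1, 0.4, -0.3]
opening: 0.0438
finger_force: 0.0
```

```bash
python3 - <<'E'
from h import *
from station import read_camera
import cv2
st()
im=read_camera("scene")[:,:,::-1]; a=cv2.imread("pics/scene1.png")
f=lambda z:cv2.resize(z[215:310,228:378],(750,475),interpolation=2)[:300] 
g=lambda z:cv2.resize(z[230:305,228:378],(600,300),interpolation=2)
cv2.imwrite("pics/cmp.png",np.vstack([g(a),g(im)]))
E
```

```text
t 7.6 tcp [0.6344 0.1565 0.1489] scale [0.0385 0.1654 0.1489] rot [ 3.141 -0.     1.49 ] F [ 0.1  0.4 -0.3] open 0.0438 ff 0.0
```

View pics/cmp.png

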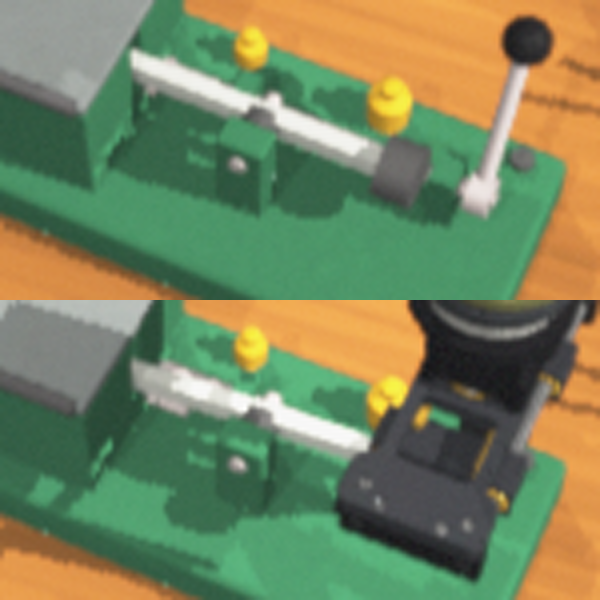

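The beam is tipped: its pan end dropped about 10 px in the crop, near (133,372), and its slope is shallower. Now I swing the lever back.

apply_moves:
  deltas:
    - {"offset":[0,-0.2,0],"dr":[0,0,0],"grip":0.46}
    - {"offset":[0,-0.2,0],"dr":[0,0,0],"grip":0.46}
    - {"offset":[0,-0.2,-0.05],"dr":[0,0,0],"grip":0.46}
    - {"offset":[0,-0.2,-0.05],"dr":[0,0,0],"grip":0.46}
    - {"offset":[0,-0.2,-0.05],"dr":[0,0,0],"grip":0.46}
    - {"offset":[0,-0.2,-0.05],"dr":[0,0,0],"grip":0.46}
    - {"offset":[0,-0.2,-0.05],"dr":[0,0,0],"grip":0.46}
    - {"offset":[0,-0.2,-0.05],"dr":[0,0,0],"grip":0.46}
    - {"offset":[0,-0.2,-0.05],"dr":[0,0,0],"grip":0.46}
    - {"offset":[0,-0.2,0],"dr":[0,0,0],"grip":0.46}
    - {"offset":[0,-0.2,0.05],"dr":[0,0,0],"grip":0.46}
    - {"offset":[0,-0.2,0.05],"dr":[0,0,0],"grip":0.46}
    - {"offset":[0,-0.2,0.05],"dr":[0,0,0],"grip":0.46}
    - {"offset":[0,-0.2,0.05],"dr":[0,0,0],"grip":0.46}
    - {"offset":[0,-0.2,0.05],"dr":[0,0,0],"grip":0.46}
    - {"offset":[0,-0.2,0.05],"dr":[0,0,0],"grip":0.46}
    - {"offset":[0,-0.2,0.05],"dr":[0,0,0],"grip":0.46}
    - {"offset":[0,-0.1,0],"dr":[0,0,0],"grip":0.46}
    - {"offset":[0,-0.1,0],"dr":[0,0,0],"grip":0.46}
    - {"offset":[0,0,0],"dr":[0,0,0],"grip":0.46}

```text
time_s: 9.65
tcp_pos: [0.5256, 0.1653, 0.1483]
eef_rot: [-3.14, 0.0, 1.49]
contact_force: [-0.1, -0.2, -1.0]
opening: 0.0437
finger_force: 0.0
```

apply_moves:
  deltas:
    - {"offset":[0,-0.1,0],"dr":[0,0,0],"grip":0.46}
    - {"offset":[0,-0.1,0],"dr":[0,0,0],"grip":0.46}
    - {"offset":[0,-0.1,0],"dr":[0,0,0],"grip":0.46}
    - {"offset":[0,0,0],"dr":[0,0,0],"grip":0.46}

```text
time_s: 10.05
tcp_pos: [0.5246, 0.1652, 0.1484]
eef_rot: [3.122, -0.001, 1.489]
contact_force: [30.5, -1.1, -19.6]
opening: 0.0437
finger_force: 14.9
```

apply_moves:
  deltas:
    - {"offset":[0,0.5,0],"dr":[0,0,0],"grip":0.46}
    - {"offset":[0,0,0],"dr":[0,0,0],"grip":0.46}
    - {"offset":[0,0,-0.5],"dr":[0,0,0],"grip":0.46}
    - {"offset":[0,0,-0.8],"dr":[0,0,0],"grip":0.46}
    - {"offset":[0,0,-0.8],"dr":[0,0,0],"grip":0.46}
    - {"offset":[0,0,-0.8],"dr":[0,0,0],"grip":0.46}
    - {"offset":[0,0,-0.8],"dr":[0,0,0],"grip":0.46}
    - {"offset":[-0.8,-0.12,0],"dr":[0,0,0],"grip":0.42}
    - {"offset":[-0.8,-0.12,0],"dr":[0,0,0],"grip":0.42}
    - {"offset":[-0.8,-0.12,0],"dr":[0,0,0],"grip":0.42}
    - {"offset":[-0.8,-0.12,0],"dr":[0,0,0],"grip":0.42}
    - {"offset":[-0.8,-0.12,0],"dr":[0,0,0],"grip":0.42}
    - {"offset":[-0.8,-0.12,0],"dr":[0,0,0],"grip":0.42}
    - {"offset":[-0.8,-0.12,0],"dr":[0,0,0],"grip":0.42}
    - {"offset":[-0.8,-0.12,0],"dr":[0,0,0],"grip":0.42}
    - {"offset":[-0.8,-0.12,0],"dr":[0,0,0],"grip":0.42}
    - {"offset":[-0.8,-0.12,0],"dr":[0,0,0],"grip":0.42}
    - {"offset":[-0.8,-0.12,0],"dr":[0,0,0],"grip":0.42}
    - {"offset":[0,0,0],"dr":[0,0,0],"grip":0.42}
    - {"offset":[0,0,0],"dr":[0,0,0],"grip":0.42}

```text
time_s: 12.05
tcp_pos: [0.4711, -0.0948, 0.2606]
eef_rot: [3.141, -0.0, 1.489]
contact_force: [-0.7, 0.6, 0.3]
opening: 0.0398
finger_force: 0.0
```

```bash
python3 - <<'E'
from h import *
from station import read_camera
import cv2
st([.4688,-.1065,.105])
im=read_camera("scene")[:,:,::-1]; a=cv2.imread("pics/scene1.png")
w=camera_info("wrist"); wi=read_camera("wrist")[:,:,::-1]
print([proj(w,p).round(1) for p in ([.4656,-.1539,.123],[.472,-.059,.124],[.5055,-.2148,.130])])
g=lambda z:cv2.resize(z[230:305,228:378],(400,200),interpolation=2)
cv2.imwrite("pics/cmp2.png",np.hstack([np.vstack([g(a),g(im),np.zeros((20,400,3),np.uint8)]),wi[:420,:400]]))
E
```

```text
t 12.05 tcp [ 0.4711 -0.0948  0.2606] scale [-0.1036 -0.0984  0.2606] rot [ 3.141 -0.     1.489] F [-0.7  0.6  0.3] open 0.0398 ff 0.0
units [-0.4  -0.05  5.19]
[array([283.6, 255. ]), array([282.1, 158.5]), array([327.8, 310.1])]
```

View pics/cmp2.png

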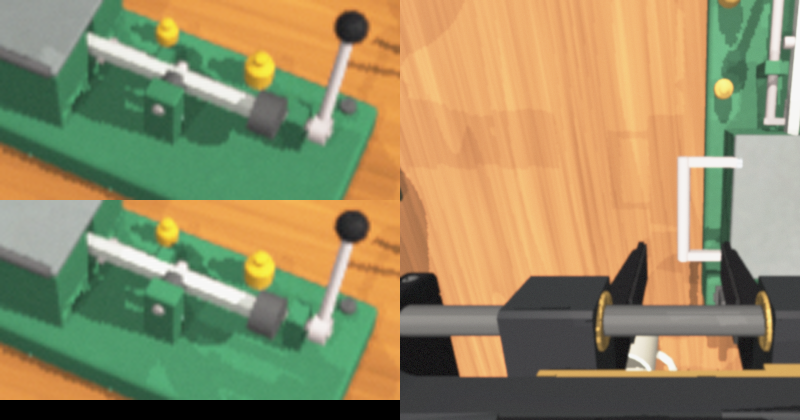

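The lever and beam match the starting picture, so the beam is arrested. The bar lies where predicted (wrist px about 283, rows 158-258). I descend onto it and grip.

apply_moves:
  deltas:
    - {"offset":[-0.4,-0.05,0.4],"dr":[0,0,0],"grip":0.42}
    - {"offset":[0,0,0.7],"dr":[0,0,0],"grip":0.42}
    - {"offset":[0,0,0.7],"dr":[0,0,0],"grip":0.42}
    - {"offset":[0,0,0.7],"dr":[0,0,0],"grip":0.42}
    - {"offset":[0,0,0.7],"dr":[0,0,0],"grip":0.42}
    - {"offset":[0,0,0.7],"dr":[0,0,0],"grip":0.42}
    - {"offset":[0,0,0.7],"dr":[0,0,0],"grip":0.42}
    - {"offset":[0,0,0.6],"dr":[0,0,0],"grip":0.42}
    - {"offset":[0,0,0],"dr":[0,0,0],"grip":0.42}
    - {"offset":[0,0,0],"dr":[0,0,0],"grip":0.0}
    - {"offset":[0,0,0],"dr":[0,0,0],"grip":0.0}
    - {"offset":[0,0,0],"dr":[0,0,0],"grip":0.0}
    - {"offset":[0,0,0],"dr":[0,0,0],"grip":0.0}
    - {"offset":[0,0,0],"dr":[0,0,0],"grip":0.0}
    - {"offset":[0,0,0],"dr":[0,0,0],"grip":0.0}
  squeeze: 25

```text
time_s: 13.65
tcp_pos: [0.4701, -0.1072, 0.1047]
eef_rot: [3.138, 0.0, 1.49]
contact_force: [2.4, -0.1, 1.2]
opening: 0.0114
finger_force: 25.0
```

Gripped at 11.4 mm opening. I pull up gently to test the lid.

apply_moves:
  deltas:
    - {"offset":[0,0,-0.1],"dr":[0,0,0],"grip":0}
    - {"offset":[0,0,-0.1],"dr":[0,0,0],"grip":0}
    - {"offset":[0,0,-0.1],"dr":[0,0,0],"grip":0}
    - {"offset":[0,0,-0.1],"dr":[0,0,0],"grip":0}
    - {"offset":[0,0,0],"dr":[0,0,0],"grip":0}
    - {"offset":[0,0,0],"dr":[0,0,0],"grip":0}

```text
time_s: 14.25
tcp_pos: [0.4705, -0.1072, 0.1163]
eef_rot: [3.137, 0.0, 1.489]
contact_force: [6.8, -0.1, -2.7]
opening: 0.0109
finger_force: 25.0
```

apply_moves:
  deltas:
    - {"offset":[0,0,-0.1],"dr":[0,0,0],"grip":0}
    - {"offset":[0,0,-0.1],"dr":[0,0,0],"grip":0}
    - {"offset":[0,0,0],"dr":[0,0,0],"grip":0}
    - {"offset":[0,0,0],"dr":[0,0,0],"grip":0}

```text
time_s: 14.65
tcp_pos: [0.4711, -0.1073, 0.1224]
eef_rot: [3.136, 0.001, 1.489]
contact_force: [8.8, -0.8, -3.4]
opening: 0.0112
finger_force: 25.0
```

The lid rises past 17 mm at about 3 N, so it isn't caught and the catch stays untouched. I lift along the arc.

apply_moves:
  deltas:
    - {"offset":[0,0.07,-0.25],"dr":[0,0,0],"grip":0}
    - {"offset":[0,0.07,-0.25],"dr":[0,0,0],"grip":0}
    - {"offset":[0,0.07,-0.27],"dr":[0,0,0],"grip":0}
    - {"offset":[0,0.07,-0.27],"dr":[0,0,0],"grip":0}
    - {"offset":[0,0.09,-0.26],"dr":[0,0,0],"grip":0}
    - {"offset":[0,0.09,-0.26],"dr":[0,0,0],"grip":0}
    - {"offset":[0,0.12,-0.25],"dr":[0,0,0],"grip":0}
    - {"offset":[0,0.12,-0.25],"dr":[0,0,0],"grip":0}
    - {"offset":[0,0,0],"dr":[0,0,0],"grip":0}

```text
time_s: 15.55
tcp_pos: [0.4902, -0.1088, 0.1848]
eef_rot: [-3.142, 0.0, 1.49]
contact_force: [-0.3, -2.4, -1.7]
opening: 0.0114
finger_force: 25.0
```

apply_moves:
  deltas:
    - {"offset":[0,0.14,-0.24],"dr":[0,0,0],"grip":0}
    - {"offset":[0,0.14,-0.24],"dr":[0,0,0],"grip":0}
    - {"offset":[0,0.17,-0.22],"dr":[0,0,0],"grip":0}
    - {"offset":[0,0.17,-0.22],"dr":[0,0,0],"grip":0}
    - {"offset":[0,0.19,-0.2],"dr":[0,0,0],"grip":0}
    - {"offset":[0,0.19,-0.2],"dr":[0,0,0],"grip":0}
    - {"offset":[0,0,0],"dr":[0,0,0],"grip":0}
    - {"offset":[0,0,0],"dr":[0,0,0],"grip":0}
    - {"offset":[0,0,0],"dr":[0,0,0],"grip":0}

```text
time_s: 16.45
tcp_pos: [0.5193, -0.1113, 0.2252]
eef_rot: [-3.14, 0.001, 1.49]
contact_force: [-7.7, -2.8, 5.4]
opening: 0.0113
finger_force: 25.0
```

```bash
python3 - <<'E'
from h import *
from station import read_camera
import cv2
st()
im=read_camera("scene")[:,:,::-1]
cv2.imwrite("pics/fin.png",cv2.resize(im[120:340,120:400],(760,597),interpolation=2))
E
```

```text
t 16.45 tcp [ 0.5193 -0.1113  0.2252] scale [-0.0543 -0.111   0.2252] rot [-3.14e+00  1.00e-03  1.49e+00] F [-7.7 -2.8  5.4] open 0.0113 ff 25.0
```

View pics/fin.png

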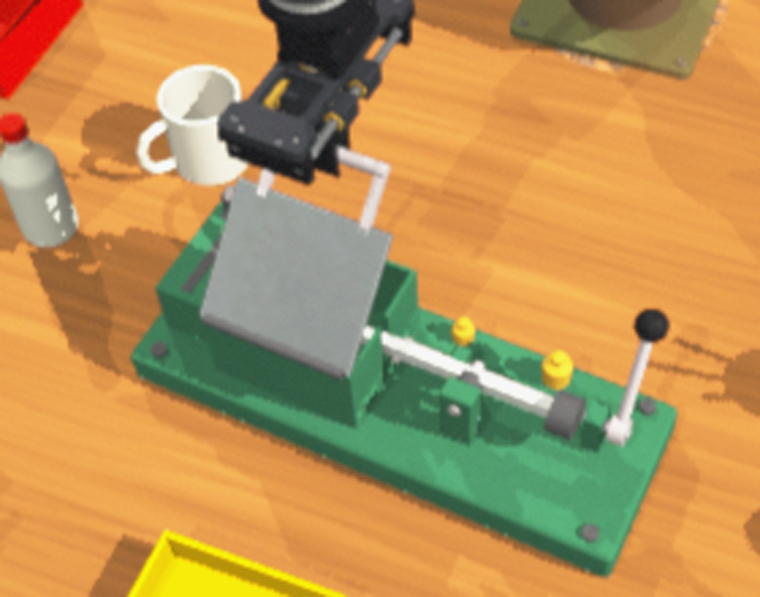

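The picture shows the lid raised in the gripper, with the bar at crop px (360,160). Its height gives about 46° open. The lever is forward at (651,325), the beam is level and the bystanders are in place. Handing in.

```bash
python3 -c "
from station import workorder
print(workorder.job_done())"
```

```text
the job is handed in; nothing more can be done
None
```

The job is handed in: the beam was freed, tipped pan side down and arrested again; the lid turned out not to be caught, so I left the catch alone, and the gripper is holding the lid about 46° open.

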